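# Clear the charging dock and load the battery pack

### The arm

A 6-joint arm with a two-finger parallel gripper is mounted at the origin on a cart in front of the work surface, level with it; the furniture and walls round the work are solid. World frame = base frame: x ahead of the robot, y to its left, z up, the work surface at z = 0. Lengths are in m, angles in rad, forces in N, time in s.
With the tool pointing down it reaches from about 0.275 to 0.825 m from the base axis. Payload 5.2 kg.
Tool frame: the origin (TCP) lies at the very end of the fingers, on their centre line; the grasp point (between the pads) lies 19 mm behind it (env.grip_depth is the distance from the TCP to the grasp point, in m); z points along the fingers, y is the line along which they close (so a half turn about z gives the same grasp; the last joint's range is limited). The gripper opens to 93 mm and grips with 3 to 60 N. Pads are 15 mm wide; open, the fingers measure 128 mm over their backs; the gripper's body (75 mm by 188 mm) begins 65 mm behind the grasp point.
Start: joints at [0.972, 0.259, 1.535, -0, 1.348, -0.203], TCP at [0.212, 0.507, 0.219] pointing down, gripper open.
Joint ranges: [-3.14, 3.14], [-0.91, 2.08], [0.19, 2.58], [-1.22, 4.36], [0.22, 2.71], [-3.12, 3.12]. Speed limits (rad/s): [2.57, 2.57, 3.14, 3.14, 3.14, 3.14].

### API

Orientations are given as a unit quaternion [x, y, z, w].
In Python, from station import telemetry, optics, workorder, env gives the robot as it stands.
- The arm moves only by the tool arm_command, never from a script. Its argument "targets" is a list that holds one entry, the list of rows, each a list of 4 numbers: the shift along the world's x, y, z in m, then the turn about the world's z in rad. A call has 1 to 10 rows; each row is the pose to reach, as a shift and turn from the pose commanded when the call began; what a row does not reach only later rows make up. A row lasts 1/10 s, in which the tool goes at most 50 mm and 8.59 degrees, less where a joint would pass 70% of its speed; a pose out of reach is approached as far as the arm can. A call with a gripper value outside its range is refused whole. "grip" is the opening in per cent of the stroke, from 0 (shut) to 100 (fully open), set as the call begins (left out, the last holds). The fingers move at their own pace and stop on an object; "force" is the grip in N (left out, the last holds). Time passes only in rows, so rows that repeat a pose let the fingers close. It gives the time, the measured TCP pose, the force, the opening and the grip force at its end, in the units of the state.
- telemetry.state(): the state, without advancing time (a new reading comes with each control period).
- optics.capture(name): name is "side" or "top"; returns the picture (420x560x3 uint8, red, green, blue); there is no depth.
- optics.camera_info(name): a dict with "mtx" (3x3 intrinsics, pixels), "rvec" (rotation vector, rad) and "tvec" (3), from world to camera coordinates, as OpenCV has them. Camera axes: x right, y down, z forward; pixel columns grow to the right and rows downward; lengths in m; the calibration is good to about 2 mm. A picture is of the moment at which its call begins. camera_info takes no time and is no camera call.
- workorder.hand_in(): hands the job in; it is judged then, once.
Trained networks look in the newest picture that a camera, given by its name, has taken for a name from the list of things; names that differ only in an ending like _2 or _b are one class to them, and where a whole thing is asked for, a point or a joint stands for the part that bears it (a point fixed in the world has none). Each returns a list of dicts, best first, with "score" (0 to 1); they miss things now and then, are a little off and sometimes report something else, mostly with a low value. They report only what shows in the picture. A call takes as long as a camera call.
- optics.cut_out(name, camera): "mask" (420x560 bool, what is visible of it) and "location" ([column, row] in pixels, amid what is visible of it).
The state is a dict: "clock": time; "joint_positions": joint angles; "joint_velocities": joint speeds; "joint_torque": joint torques, N m; "position": TCP position; "ee_rot": TCP orientation; "force": force on the tool from outside, world axes, zero at the start; "wrist_torque": the same for the moment, N m; "grip_width": finger opening in m; "grip_force": force on a finger pad.
Only numpy, scipy, OpenCV 4.12 (cv2) and the standard library are available. Lean on these libraries where they do the work, as an engineer would, in place of code of your own. Each camera call takes 0.05 s, during which the arm holds its last target. There are 200 camera calls.

### The job

Someone left the stapler in the slanted charging dock: take it out and stand it on its base in the middle of the grey felt desk mat. Then lay the flat laptop battery pack along the dock's sloping cradle, resting flat just above its two lower lips, and push the sliding contact against the pack until the pack is held end to end between the two contact blocks. Leave the other things on the desk where they are.

Things in the scene. Friction and masses are not known exactly. Their poses are not given: they have to be found in the camera images.
- dock: Grey sheet-metal charging dock fixed on the desk, 88 x 330 mm on plan, about 75 mm high, carrying the sloping cradle, which faces the robot. Origin on the desk under the middle of the cradle. At yaw 0 its x axis points away from the robot, y to the left.
- cradle: The dock's sloping cradle, tilted 30 degrees. Origin in the middle of its flat bearing face, 47 mm above the desk. x runs up the slope, y level along the dock (robot's left at yaw 0), z is the slope's outward normal, 30 degrees from vertical toward the robot. The face is 84 mm wide in x; a finger channel (y -35 to 35 mm, 12 mm deep) crosses its middle in x, open at both ends.
- bay (a point): Same point as the cradle's origin: where the middle of a loaded pack's underside comes (cradle x = 0, y = 0, z = 0). Two black lips at the lower edge (upper faces at cradle x = -30 mm, 8 mm high, at y -88 to -56 and 56 to 88 mm) stop things sliding down. The fixed contact block (56 x 26 x 20 mm) has its contact face at y = +100 mm.
- contact_slide (a joint): Sliding contact at the cradle's -y end, a black block 46 x 28 x 15 mm with a thumb tab. Metres: 0 = fully open, growing toward cradle +y, at most 0.060. Contact face at cradle y = -145 mm + value; home at 0.045, with the 200 mm pack against the fixed contacts. Stays where left; 1.5 N moves it, about 5 N once it pushes the pack along, then it stops dead.
- slide_tab (a point): On the outer (-y) face of the sliding contact's thumb tab, 35 mm above the bearing face (cradle z); moves with the slide. The tab is 40 mm wide along cradle x, 12 mm thick along cradle y and stands 13 to 47 mm above the bearing face. This point is 26 mm behind the contact face; free space behind it. Push it toward cradle +y, or pinch it.
- stapler: Black desk stapler, 37 x 178 x 50 mm, 0.29 kg, the arm does not move. Starts lying lengthwise along the cradle (its y along cradle y), base on the slope, leaning with it. Origin at the centre of its underside, z up through its top. The base is 36 mm wide and 12 mm high; above it, from 26 to 50 mm, lies the arm, 28 mm wide. Grip it across the arm at the middle, about 35 to 40 mm above the base.
- mat: Plain grey felt desk mat fixed on the desk, 210 x 140 x 3 mm, long side along its x axis. Origin at the centre of its underside; it lies either to the left or to the right in front of the dock.
- pack: Flat black laptop battery pack, 58 x 200 x 8 mm (x, y, z), about 0.3 kg, lying flat on the desk on the other side from the mat. Origin at the centre of its underside. Either end may face either contact. Grip it across its 58 mm width at the middle, with the fingertips close to the desk.
- charger: White laptop charger, 64 x 62 x 28 mm, on the desk in front of the dock. Origin at the centre of its underside. To be left alone.
- tape_roll: Roll of masking tape lying flat, 103 x 101 x 25 mm, right of the dock. Origin at the centre of its underside. To be left alone.

How it is judged:
By the outcome, as a careful person would: the job done as asked, in the order asked, and still so for the second after the job is handed in, with the robot touching nothing.
It also fails if it takes over 69 s, if anything falls off the work surface, if the arm or the gripper's body presses on something with over 40 N, if the wrist force passes 120 N, or if a joint passes its speed limit or range.

## Working session

There is one attempt and no reset: what is moved stays moved. The work goes in short steps, Python scripts to look and compute and a tool call to move; the robot and the scene stay as the last step left them, time stands still between calls to the robot, and variables do not carry over. Pictures are saved under pics/ and viewed, at most 10 in all, crops included, and the job is handed in when it is done.

Besides the shell and the picture viewer there is one more tool, called after "Request:" by a JSON object that holds its "op" and its "data". arm_command: Moves the arm, as the interface text tells. Its arguments: {"type":"object","properties":{"targets":{"type":"array","items":{"type":"array","items":{"type":"array","items":{"type":"number"}}}},"grip":{"type":"number"},"force":{"type":"number"}},"required":["targets"]}

```bash
mkdir -p pics; ls
cat > h.py <<'E'
import numpy as np, cv2
from station import telemetry, optics, workorder, env
def shot(n,f):
    im=optics.capture(n); cv2.imwrite('pics/'+f,cv2.cvtColor(im,cv2.COLOR_RGB2BGR)); return im
def cam(n):
    c=optics.camera_info(n); return [np.array(c[k],float) for k in('mtx','rvec','tvec')]
def proj(n,P):
    K,r,t=cam(n); return cv2.projectPoints(np.array(P,float).reshape(-1,1,3),r,t,K,None)[0].reshape(-1,2)
def onz(n,uv,z):
    K,r,t=cam(n);R=cv2.Rodrigues(r)[0];t=t.ravel();C=-R.T@t
    uv=np.array(uv,float).reshape(-1,2)
    d=(R.T@np.linalg.inv(K)@np.c_[uv,np.ones(len(uv))].T).T
    return C+d*((z-C[2])/d[:,2])[:,None]
E
python3 - <<'E'
from h import *
a=shot('top','t0.png');shot('side','s0.png')
np.set_printoptions(precision=4,suppress=True)
for n in('top','side'):
    K,r,t=cam(n);R=cv2.Rodrigues(r)[0];print(n,K.tolist(),-R.T@t.ravel(),R[2])
for o in['dock','stapler','mat','pack','charger','tape_roll','slide_tab']:
    for d in optics.cut_out(o,'top')[:2]:
        m=d['mask'].astype(np.uint8);c=max(cv2.findContours(m,0,2)[0],key=cv2.contourArea)
        W=onz('top',c.reshape(-1,2),0.0)[:,:2].astype(np.float32)
        print(o,round(d['score'],2),d['location'],cv2.minAreaRect(W))
print(telemetry.state())
E
```

```text
pics
top [[519.8110679312175, 0.0, 275.57963311178554], [0.0, 519.8110679312175, 204.7457325965343], [0.0, 0.0, 1.0]] [ 0.4737 -0.1127  1.1385] [ 0.0666  0.0023 -0.9978]
side [[511.218775301629, 0.0, 280.83032946336715], [0.0, 511.218775301629, 219.55631546288416], [0.0, 0.0, 1.0]] [ 0.1691 -1.0353  0.7868] [ 0.3235  0.7528 -0.5733]
dock 0.87 [252.8, 150.3] ((0.6590007543563843, -0.0614551305770874), (0.09916918724775314, 0.3500575125217438), 6.852230548858643)
stapler 0.65 [250.9, 166.7] ((0.6387046575546265, -0.060251444578170776), (0.05313170328736305, 0.18563340604305267), 8.189367294311523)
mat 0.62 [152.1, 251.8] ((0.45815300941467285, 0.163677379488945), (0.21094493567943573, 0.1406666487455368), 6.664341926574707)
mat 0.27 [254.2, 148.8] ((0.6587519645690918, -0.061118707060813904), (0.09903303533792496, 0.3485545217990875), 7.59629487991333)
pack 0.6 [367.9, 260.0] ((0.4250151515007019, -0.3045503497123718), (0.061467114835977554, 0.202074334025383), 1.8381894826889038)
tape_roll 0.77 [408.6, 137.1] ((0.6694862246513367, -0.38017845153808594), (0.1012607216835022, 0.10755524039268494), 43.105003356933594)
slide_tab 0.7 [311.2, 148.4] ((0.6660090088844299, -0.1948678195476532), (0.05735243111848831, 0.032355599105358124), 7.43449068069458)
slide_tab 0.63 [250.8, 149.9] ((0.6612130999565125, -0.06082803010940552), (0.0903087630867958, 0.34820690751075745), 7.3755574226379395)
{'clock': 0.45, 'joint_positions': array([ 0.9722,  0.2587,  1.5351, -0.    ,  1.348 , -0.2028]), 'joint_velocities': array([ 0.0006, -0.001 , -0.0013,  0.0017,  0.0003, -0.0004]), 'joint_torque': array([  0.0003, -43.676 , -28.4002,   0.072 ,   0.0331,  -0.0001]), 'position': array([0.212 , 0.5074, 0.2186]), 'ee_rot': array([ 0.1966,  0.9805, -0.0001, -0.    ]), 'force': array([-0.7335, -0.2797, -0.9473]), 'wrist_torque': array([-0.0637, -0.0423, -0.0436]), 'grip_force': 0.0, 'grip_width': 0.09298317712156956}
```

View pics/t0.png

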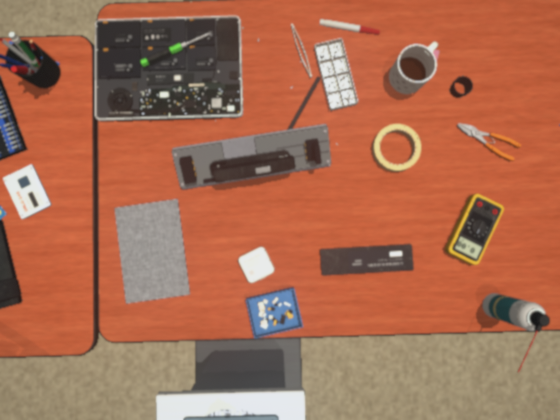

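View pics/s0.png

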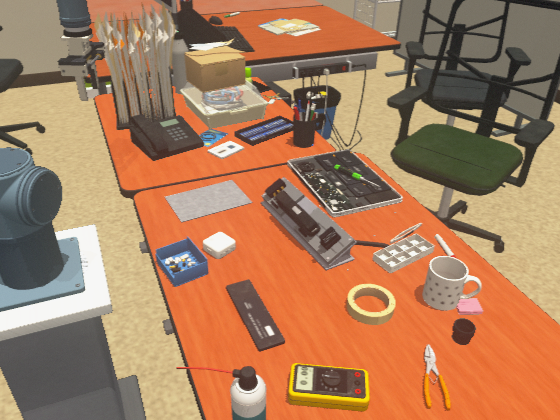

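The top view shows the dock (252,155) with the stapler on it at (250,166). The mat is on the left (152,251), the pack on the right (367,260), the charger at (256,264) and the slide's tab at about (313,150). In the side view the dock is at (310,225) and the pack at (255,313). Next I fit the dock pose to the model and check it with an overlay.

```bash
cat >> h.py <<'E'
from scipy.optimize import minimize
c30,s30=np.cos(np.pi/6),.5
def cr2w(p,q):  # cradle pts -> world, q=(x,y,yaw)
    p=np.atleast_2d(p).astype(float); X=p[:,0]*c30-p[:,2]*s30; Z=.047+p[:,0]*s30+p[:,2]*c30
    c,s=np.cos(q[2]),np.sin(q[2]); return np.c_[q[0]+c*X-s*p[:,1],q[1]+s*X+c*p[:,1],Z]
def box(a,b): return [[x,y,z] for x in(a[0],b[0]) for y in(a[1],b[1]) for z in(a[2],b[2])]
def hullmask(n,W):
    m=np.zeros((420*4,560*4),np.uint8);h=cv2.convexHull((proj(n,W)*4).astype(np.int32));cv2.fillConvexPoly(m,h,1)
    return cv2.resize(m.astype(np.float32),(560,420),interpolation=cv2.INTER_AREA)
E
python3 - <<'E'
from h import *
np.set_printoptions(precision=4,suppress=True)
ims={n:optics.capture(n) for n in('top','side')}
M={}
for n in ims:
    m=np.zeros((420,560),bool)
    for o in('dock','stapler'):
        d=optics.cut_out(o,n)
        if d: m|=d[0]['mask']; print(n,o,d[0]['score'],d[0]['location'],d[0]['mask'].sum())
    M[n]=m.astype(np.float32)
def dockpts(q):
    # base and top plate
    c,s=np.cos(q[2]),np.sin(q[2]);P=[]
    for x in(-.044,.044):
        for y in(-.165,.165): P.append([q[0]+c*x-s*y,q[1]+s*x+c*y,0])
    return np.r_[P,cr2w([[x,y,0] for x in(-.042,.042) for y in(-.165,.165)],q)]
def cost(q,cs=('top',)): return sum(np.abs(hullmask(n,dockpts(q))-M[n]).sum() for n in cs)
q0=np.array([.651,-.062,.125])
sx=q0+np.array([[0,0,0],[.01,0,0],[0,.01,0],[0,0,.05]])
for cs in(('top',),('top','side')):
    r=minimize(cost,q0,args=(cs,),method='Nelder-Mead',options=dict(initial_simplex=sx,xatol=1e-4));print(cs,r.x,r.fun)
    if len(cs)==1:q=r.x
np.save('q.npy',q)
out=[]
for n,(u0,v0,w,h) in dict(top=(160,110,200,90),side=(245,165,130,115)).items():
    f=4; im=cv2.resize(cv2.cvtColor(ims[n],cv2.COLOR_RGB2BGR)[v0:v0+h,u0:u0+w],None,fx=f,fy=f,interpolation=cv2.INTER_CUBIC)
    cv2.imwrite('pics/o_raw_%s.png'%n,im)
    def dr(W,col,cl=True):
        p=((proj(n,W)-[u0,v0]+.5)*f).astype(np.int32);cv2.polylines(im,[p],cl,col,1)
    F=lambda x0,x1,y0,y1,z:cr2w([[x0,y0,z],[x1,y0,z],[x1,y1,z],[x0,y1,z]],q)
    dr(F(-.042,.042,-.165,.165,0),(0,255,0))
    dr(F(-.028,.028,.1,.126,.020),(255,255,0))
    dr(F(-.038,-.030,-.088,-.056,.008),(0,255,255));dr(F(-.038,-.030,.056,.088,.008),(0,255,255))
    dr(F(-.018,.018,-.089,.089,0),(255,0,255)); dr(F(-.014,.014,-.089,.089,.050),(255,0,255))
    dr(F(-.02,.02,-.171,-.159,.047),(255,0,0)); dr(F(-.023,.023,-.173,-.145,.015),(255,120,120))
    out.append(im)
for i,n in zip(out,('top','side')): cv2.imwrite('pics/o_%s.png'%n,i)
for o,z in(('mat',.003),('pack',.008),('charger',.028)):
    d=optics.cut_out(o,'top')[0];m=d['mask'].astype(np.uint8);c=max(cv2.findContours(cv2.resize(m,None,fx=4,fy=4,interpolation=cv2.INTER_LINEAR),0,2)[0],key=cv2.contourArea)
    print(o,cv2.minAreaRect(onz('top',(c.reshape(-1,2)+.5)/4-.5,z)[:,:2].astype(np.float32)))
E
```

```text
top dock 0.57 [253.8, 146.8] 4723
top stapler 0.74 [252.6, 167.9] 1811
side dock 0.8 [315.2, 234.1] 3345
side stapler 0.93 [296.1, 209.8] 877
('top',) [ 0.6546 -0.0639  0.1315] 236.625
('top', 'side') [ 0.6542 -0.0641  0.1324] 594.8125
mat ((0.4579373598098755, 0.1630917191505432), (0.21115316450595856, 0.141687273979187), 6.305642604827881)
pack ((0.4258507192134857, -0.3033100366592407), (0.0648403987288475, 0.2052283138036728), 0.9171491265296936)
charger ((0.4228833317756653, -0.06493277847766876), (0.062285955995321274, 0.06235908716917038), 24.895004272460938)
```

View pics/o_top.png

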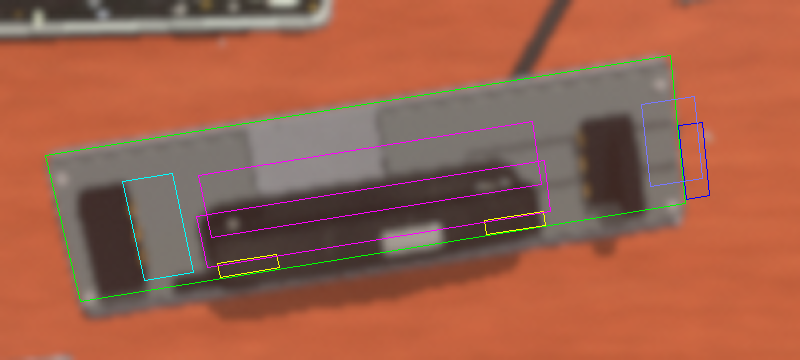

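View pics/o_side.png

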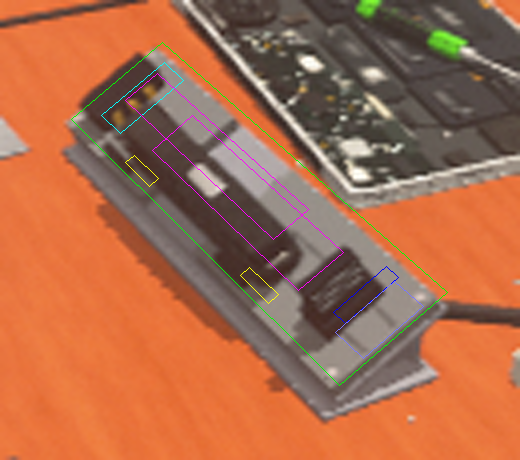

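The overlays show that the cradle origin is about 25 mm toward +y from the middle of the dock's plan. The fixed contact face is at crop (135,230), and the stapler rests low against the lips. I refine with that.

Run:
```python
from h import *
q=np.load('q.npy'); d=.025; q=np.array([q[0]-np.sin(q[2])*d,q[1]+np.cos(q[2])*d,q[2]]);np.save('q.npy',q);print(q)
v=.006
out=[]
for n,(u0,v0,w,h) in dict(top=(165,120,180,75),side=(255,170,110,110)).items():
    f=4; im=cv2.resize(cv2.imread('pics/%s0.png'%n[0])[v0:v0+h,u0:u0+w],None,fx=f,fy=f,interpolation=cv2.INTER_CUBIC)
    def dr(W,col,cl=True):
        p=((proj(n,W)-[u0,v0]+.5)*f).astype(np.int32);cv2.polylines(im,[p],cl,col,1)
    F=lambda x0,x1,y0,y1,z:cr2w([[x0,y0,z],[x1,y0,z],[x1,y1,z],[x0,y1,z]],q)
    dr(F(-.042,.042,-.19,.14,0),(0,255,0))
    dr(F(-.028,.028,.1,.126,.020),(255,255,0))
    dr(F(-.042,.042,-.035,.035,0),(0,255,255))
    dr(F(-.030,.006,-.089,.089,0),(255,0,255)); dr(F(-.026,.002,-.089,.089,.050),(255,0,255))
    dr(F(-.02,.02,-.171+v,-.159+v,.047),(255,0,0)); dr(F(-.023,.023,-.173+v,-.145+v,.015),(255,150,150))
    out.append(im)
c=np.zeros((300+280,720,3),np.uint8);c[:300]=out[0];c[300:,:440]=out[1][80:360]
cv2.imwrite('pics/o2.png',c)
```

```text
[ 0.65128987 -0.03914809  0.13147562]
```

View pics/o2.png

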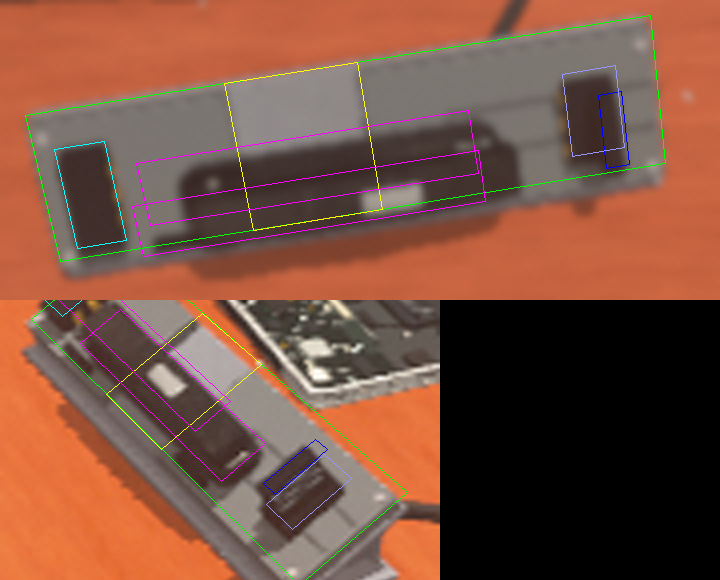

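The refined overlay fits: fixed block at (90,195), channel at (300,145), slide value about 5 mm. The stapler is about 18 mm toward -y of the bay, against the lips. Next I move above it.

Request:
{"op": "arm_command", "data": {"targets": [[[0.025, -0.035, 0, -0.07], [0.05, -0.07, 0, -0.14], [0.075, -0.105, 0, -0.21], [0.1, -0.14, 0, -0.28], [0.125, -0.175, 0, -0.35], [0.15, -0.21, 0, -0.42], [0.175, -0.245, 0, -0.49], [0.2, -0.28, 0, -0.56], [0.225, -0.315, 0, -0.63], [0.25, -0.35, 0, -0.7]]], "grip": 67}}

```text
clock: 1.9
position: [0.4629, 0.1559, 0.2189]
ee_rot: [0.522, 0.853, 0.0, 0.0]
force: [-0.7, 0.3, -0.2]
grip_width: 0.0625
grip_force: 0.0
```

Request:
{"op": "arm_command", "data": {"targets": [[[0.028, -0.036, 0, -0.06], [0.055, -0.073, 0, -0.12], [0.08, -0.11, 0, -0.17], [0.108, -0.146, 0, -0.23], [0.135, -0.182, 0, -0.29], [0.1625, -0.2182, 0, -0.3436], [0.1625, -0.2182, 0, -0.3436], [0.1625, -0.2182, -0.03, -0.3436], [0.1625, -0.2182, -0.06, -0.3436], [0.1625, -0.2182, -0.06, -0.3436]]]}}

```text
clock: 2.9
position: [0.6213, -0.0595, 0.1542]
ee_rot: [0.659, 0.752, -0.002, -0.004]
force: [-0.7, 1.4, -0.1]
grip_width: 0.0621
grip_force: 0.0
```

Request:
{"op": "arm_command", "data": {"targets": [[[0, 0, -0.02, 0], [0, 0, -0.04, 0], [0, 0, -0.055, 0], [0, 0, -0.07, 0], [0, 0, -0.07, 0]]]}}

```text
clock: 3.4
position: [0.6236, -0.0599, 0.0881]
ee_rot: [0.659, 0.752, -0.001, -0.001]
force: [0.2, 0.3, 0.9]
grip_width: 0.0624
grip_force: 0.0
```

Run:
```python
from h import *
a=shot('top','a.png')[:,:,::-1];b=shot('side','b.png')[:,:,::-1]
print(telemetry.state()['position'],telemetry.state()['force'])
z=lambda i,u,v,w,h:cv2.resize(i[v:v+h,u:u+w],None,fx=4,fy=4,interpolation=cv2.INTER_CUBIC)
cv2.imwrite('pics/c1.png',np.hstack([z(a,190,120,100,120),z(b,240,160,100,120)]))
```

```text
[ 0.6250199  -0.06042809  0.09002293] [0.21351748 1.15324537 0.14346401]
```

View pics/c1.png

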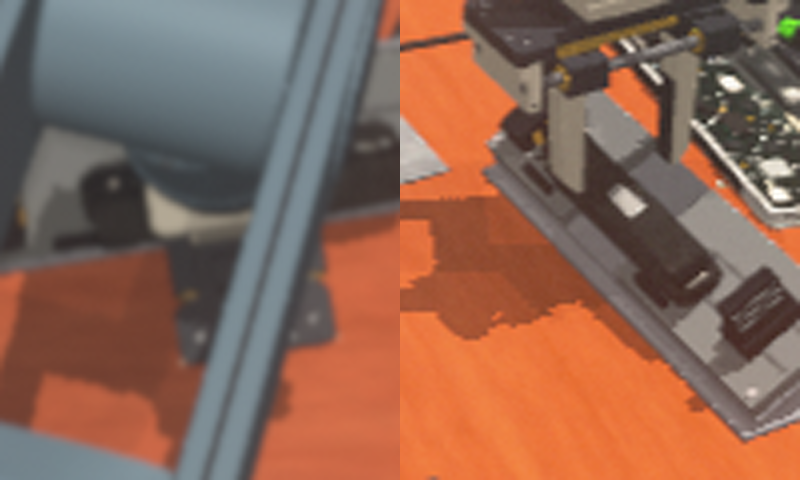

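The fingers straddle the stapler (side crop, fingers at (570,150) and (680,130), stapler from (590,150) to (710,280)). I check its lengthwise middle with a mask fit.

Run:
```python
from h import *
q=np.load('q.npy')
# original side/top stills: threshold dark pixels near stapler
for n,(u0,v0,w,h) in dict(top=(205,140,95,50),side=(262,175,62,85)).items():
    im=cv2.imread('pics/%s0.png'%n[0]);g=im.max(2);M=np.zeros((420,560),np.float32);M[v0:v0+h,u0:u0+w]=g[v0:v0+h,u0:u0+w]<85
    l,lab,st,_=cv2.connectedComponentsWithStats(M.astype(np.uint8));k=1+st[1:,4].argmax();M=(lab==k).astype(np.float32);print(n,st[k])
    def c(p): 
        x,y=p;W=cr2w(box((x-.018,y-.089,0),(x+.018,y+.089,.012))+box((x-.014,y-.089,.026),(x+.014,y+.089,.05)),q)
        return np.abs(hullmask(n,W)-M).sum()
    r=minimize(c,[-.012,-.015],method='Nelder-Mead',options=dict(initial_simplex=[[-.012,-.015],[-.006,-.015],[-.012,-.025]],xatol=1e-4));print(r.x,r.fun)
```

```text
top [ 205  150   90   33 1606]
[-0.01864923 -0.01994668] 441.0
side [272 191  48  46 658]
[-0.01767188 -0.01316406] 398.75
```

Request:
{"op": "arm_command", "data": {"targets": [[[0, 0, -0.015, 0], [0, 0, -0.027, 0], [0, 0, -0.027, 0], [0, 0, -0.027, 0]]]}}

```text
clock: 3.9
position: [0.6246, -0.0607, 0.062]
ee_rot: [0.659, 0.752, -0.0, -0.0]
force: [0.2, 0.2, 0.4]
grip_width: 0.0626
grip_force: 0.0
```

Request:
{"op": "arm_command", "data": {"targets": [[[0, 0, 0, 0], [0, 0, 0, 0], [0, 0, 0, 0], [0, 0, 0, 0], [0, 0, 0, 0], [0, 0, 0, 0], [0, 0, 0, 0]]], "grip": 0, "force": 25}}

```text
clock: 4.6
position: [0.6199, -0.0613, 0.0617]
ee_rot: [0.659, 0.752, -0.003, -0.003]
force: [-13.2, -3.9, 9.2]
grip_width: 0.0314
grip_force: 25.0
```

Request:
{"op": "arm_command", "data": {"targets": [[[0, 0, 0.005, 0], [0, 0, 0.012, 0], [0, 0, 0.025, 0], [0, 0, 0.04, 0], [0, 0, 0.06, 0], [0, 0, 0.08, 0], [0, 0, 0.1, 0], [0, 0, 0.1, 0]]]}}

```text
clock: 5.4
position: [0.627, -0.0611, 0.1659]
ee_rot: [0.659, 0.752, 0.002, 0.003]
force: [0.6, -0.1, -3.1]
grip_width: 0.0314
grip_force: 25.0
```

Run:
```python
from h import *
b=shot('side','b2.png')[:,:,::-1]
s=telemetry.state();print(s['position'],s['force'],s['grip_width'])
cv2.imwrite('pics/c2.png',cv2.resize(b[120:280,190:380],None,fx=4,fy=3.7,interpolation=cv2.INTER_CUBIC))
```

```text
[ 0.62597179 -0.06089598  0.1638416 ] [-0.01999102  0.94211687 -2.36062379] 0.031236165992696206
```

View pics/c2.png

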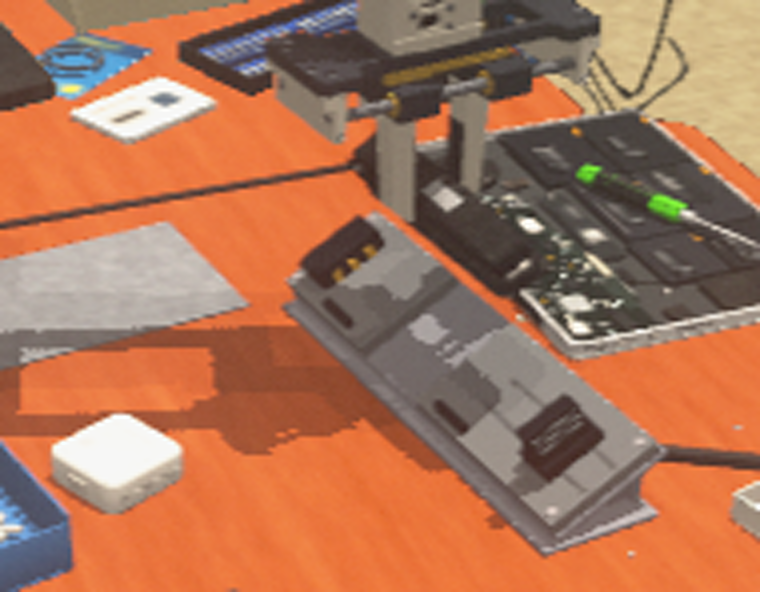

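The stapler is held clear of the dock and looks close to upright. Next I carry it to the mat and turn it along the mat's long side.

Request:
{"op": "arm_command", "data": {"targets": [[[-0.014, 0.019, 0, 0.14], [-0.028, 0.038, 0, 0.28], [-0.042, 0.056, 0, 0.42], [-0.056, 0.075, 0, 0.56], [-0.07, 0.094, 0, 0.7], [-0.084, 0.113, 0, 0.84], [-0.098, 0.132, 0, 0.98], [-0.112, 0.15, 0, 1.12], [-0.126, 0.17, 0, 1.26], [-0.14, 0.19, 0, 1.4]]]}}

```text
clock: 6.45
position: [0.4832, 0.13, 0.1606]
ee_rot: [0.017, 1.0, -0.0, -0.001]
force: [-0.3, 0.5, -2.2]
grip_width: 0.0314
grip_force: 25.0
```

Request:
{"op": "arm_command", "data": {"targets": [[[-0.0135, 0.018, 0, 0.08], [-0.0265, 0.034, -0.02, 0.15], [-0.0265, 0.034, -0.05, 0.15], [-0.0265, 0.034, -0.08, 0.15], [-0.0265, 0.034, -0.1, 0.15], [-0.0265, 0.034, -0.11, 0.15], [-0.0265, 0.034, -0.11, 0.15]]]}}

```text
clock: 7.15
position: [0.4566, 0.1631, 0.05]
ee_rot: [-0.055, 0.998, -0.0, -0.002]
force: [0.0, -0.5, -2.3]
grip_width: 0.0314
grip_force: 25.0
```

Run:
```python
from h import *
b=shot('side','b3.png')[:,:,::-1]
s=telemetry.state();print(s['position'],s['ee_rot'],s['force'],s['grip_width'])
cv2.imwrite('pics/c3.png',cv2.resize(b[130:240,130:280],None,fx=5,fy=5,interpolation=cv2.INTER_CUBIC))
```

```text
[0.45763525 0.16324907 0.05116405] [-5.52195262e-02  9.98473939e-01 -1.72657495e-05 -7.72824254e-04] [-0.38920813  0.29309613 -2.90114174] 0.03126769004669184
```

View pics/c3.png

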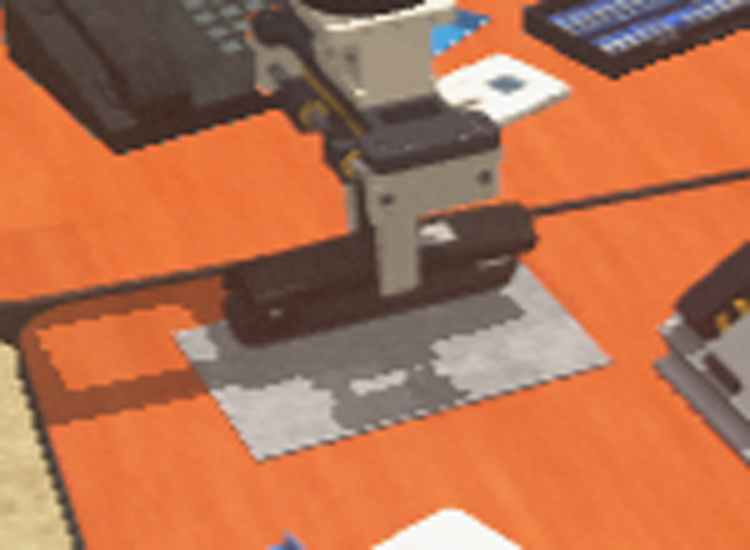

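The stapler is held over the mat, centred lengthwise (crop 230-535, finger at 400). I lower it until it touches.

Request:
{"op": "arm_command", "data": {"targets": [[[0, 0, -0.008, 0], [0, 0, -0.014, 0], [0, 0, -0.018, 0], [0, 0, -0.018, 0]]]}}

```text
clock: 7.6
position: [0.4577, 0.1632, 0.0333]
ee_rot: [-0.055, 0.998, -0.0, -0.0]
force: [-0.4, 1.1, -3.1]
grip_width: 0.031
grip_force: 25.0
```

Request:
{"op": "arm_command", "data": {"targets": [[[0, 0, -0.002, 0], [0, 0, -0.004, 0], [0, 0, -0.004, 0]]]}}

```text
clock: 7.9
position: [0.4585, 0.1633, 0.0318]
ee_rot: [-0.055, 0.998, -0.0, 0.001]
force: [-6.3, -1.9, 18.7]
grip_width: 0.0315
grip_force: 25.0
```

Request:
{"op": "arm_command", "data": {"targets": [[[0, 0, 0.002, 0], [0, 0, 0.002, 0], [0, 0, 0.002, 0], [0, 0, 0.002, 0], [0, 0, 0.002, 0]]], "grip": 62}}

```text
clock: 8.4
position: [0.458, 0.1634, 0.0315]
ee_rot: [-0.055, 0.998, 0.0, -0.0]
force: [-0.1, 0.7, -0.3]
grip_width: 0.058
grip_force: 0.3
```

Request:
{"op": "arm_command", "data": {"targets": [[[0, 0, 0.02, 0], [0, 0, 0.05, 0], [0, 0, 0.09, 0], [0, 0, 0.13, 0], [-0.02, -0.04, 0.15, 0], [-0.03, -0.09, 0.15, 0], [-0.03, -0.14, 0.15, 0], [-0.03, -0.19, 0.15, 0], [-0.03, -0.24, 0.15, 0], [-0.03, -0.29, 0.15, 0]]], "grip": 100}}

```text
clock: 9.4
position: [0.4276, -0.1277, 0.1818]
ee_rot: [-0.055, 0.998, -0.0, 0.0]
force: [1.1, -0.0, -0.1]
grip_width: 0.0928
grip_force: 0.0
```

Run:
```python
from h import *
a=shot('top','a4.png')[:,:,::-1];b=shot('side','b4.png')[:,:,::-1]
s=telemetry.state();print(s['position'],s['ee_rot'],s['force'],s['joint_positions'])
z=lambda i,u,v,w,h:cv2.resize(i[v:v+h,u:u+w],(400,480),interpolation=cv2.INTER_CUBIC)
cv2.imwrite('pics/c4.png',np.hstack([z(a,100,190,100,120),z(b,150,140,120,144)]))
for o in('stapler','pack','mat'):
  for d in optics.cut_out(o,'top')[:1]:
    m=d['mask'].astype(np.uint8);c=max(cv2.findContours(cv2.resize(m,None,fx=4,fy=4,interpolation=cv2.INTER_LINEAR),0,2)[0],key=cv2.contourArea)
    print(o,d['score'],cv2.minAreaRect(onz('top',(c.reshape(-1,2)+.5)/4-.5,dict(stapler=.04,pack=.008,mat=.003)[o])[:,:2].astype(np.float32)))
```

```text
[ 0.42820474 -0.13184325  0.18174096] [-5.18655082e-02  9.98653010e-01 -1.43844514e-03  2.56054952e-04] [0.2627736  0.01316491 0.04746347] [-0.54681327  0.10354655  1.82266265 -0.00222878  1.21333989 -2.22060959]
stapler 0.64 ((0.4590061902999878, 0.1799110472202301), (0.1759120225906372, 0.049332357943058014), 5.826997756958008)
pack 0.68 ((0.42677339911460876, -0.33150050044059753), (0.059762220829725266, 0.1445111483335495), 1.5502032041549683)
mat 0.77 ((0.4579669237136841, 0.16308464109897614), (0.21149805188179016, 0.14198142290115356), 6.465104103088379)
```

View pics/c4.png

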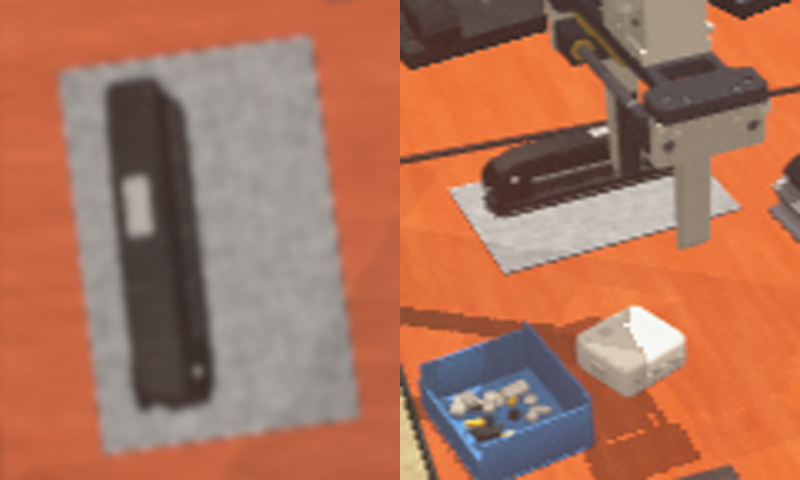

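The stapler stands on its base on the mat but is off to the left (base right edge at crop (197,240), mat 82-335). I measure how far.

Run:
```python
from h import *
for n in('top','side'):
    d=optics.cut_out('stapler',n)[0];M=d['mask'].astype(np.float32);print(n,d['score'])
    if n=='side': M[:,:]=M
    def pts(p,t=0):
        x,y,a=p;B=np.array(box((-.018,-.089,0),(.018,.089,.012))+box((-.014,-.089,.026),(.014,.089,.05)))
        ct,st=np.cos(t),np.sin(t);B=np.c_[B[:,0]*ct-B[:,2]*st,B[:,1],B[:,0]*st+B[:,2]*ct];c,s=np.cos(a),np.sin(a)
        return np.c_[x+c*B[:,0]-s*B[:,1],y+s*B[:,0]+c*B[:,1],B[:,2]-B[:,2].min()+.003]
    if n=='top':
      for t in(0,.3,.52,-.3,-.52):
        c=lambda p:np.abs(hullmask(n,pts(p,t))-M).sum()
        p0=np.array([.458,.18,1.67]);r=minimize(c,p0,method='Nelder-Mead',options=dict(initial_simplex=p0+np.array([[0,0,0],[.01,0,0],[0,.01,0],[0,0,.05]]),xatol=1e-4));print(t,r.x,r.fun)
    else: print(d['location'],M.sum())
```

```text
top 0.64
0 [0.457273   0.18341324 1.67224447] 181.0
0.3 [0.45598617 0.1883531  1.6878345 ] 363.375
0.52 [0.45748239 0.19148379 1.67554354] 190.3125
-0.3 [0.45901466 0.17353009 1.69405478] 509.0625
-0.52 [0.45764933 0.1698354  1.74565772] 703.75
side 0.57
[194.7, 192.7] 840.0
```

It is upright but 20 mm off toward +y. I regrip it squarely and move it to the centre.

Request:
{"op": "arm_command", "data": {"targets": [[[0.005, 0.045, 0, 0], [0.01, 0.09, 0, 0], [0.015, 0.135, 0, 0], [0.02, 0.18, 0, 0], [0.025, 0.225, 0, 0], [0.029, 0.27, 0, 0], [0.029, 0.31, 0, 0], [0.029, 0.31, -0.04, 0], [0.029, 0.31, -0.085, 0], [0.029, 0.31, -0.085, 0]]], "grip": 72}}

```text
clock: 10.75
position: [0.4513, 0.1857, 0.092]
ee_rot: [-0.057, 0.998, -0.001, -0.006]
force: [-1.2, -0.3, 0.1]
grip_width: 0.0665
grip_force: 0.0
```

Request:
{"op": "arm_command", "data": {"targets": [[[0, 0, -0.03, 0], [0, 0, -0.06, 0], [0, 0, -0.072, 0], [0, 0, -0.072, 0]]]}}

```text
clock: 11.15
position: [0.4563, 0.1846, 0.0246]
ee_rot: [-0.056, 0.998, -0.0, -0.001]
force: [-0.3, 0.6, 0.2]
grip_width: 0.0666
grip_force: 0.0
```

Request:
{"op": "arm_command", "data": {"targets": [[[0, 0, 0, 0], [0, 0, 0, 0], [0, 0, 0, 0], [0, 0, 0, 0], [0, 0, 0, 0], [0, 0, 0, 0]]], "grip": 0}}

```text
clock: 11.75
position: [0.4573, 0.1844, 0.025]
ee_rot: [-0.055, 0.998, 0.0, 0.0]
force: [-0.7, 1.6, 3.2]
grip_width: 0.0282
grip_force: 25.0
```

Request:
{"op": "arm_command", "data": {"targets": [[[0, 0, 0.008, 0], [0, -0.01, 0.01, 0], [0, -0.02, 0.01, 0], [0, -0.02, 0.01, 0], [0, -0.02, 0.004, 0], [0, -0.02, 0.0, 0], [0, -0.02, 0.0, 0]]]}}

```text
clock: 12.45
position: [0.4571, 0.1641, 0.0246]
ee_rot: [-0.055, 0.998, -0.0, -0.0]
force: [-1.4, -1.9, 2.4]
grip_width: 0.028
grip_force: 25.0
```

Request:
{"op": "arm_command", "data": {"targets": [[[0, 0, 0, 0], [0, 0, 0, 0], [0, 0, 0, 0], [0, 0, 0, 0], [0, 0, 0.03, 0], [0, 0, 0.07, 0], [0, 0, 0.11, 0], [0, 0, 0.15, 0]]], "grip": 72}}

```text
clock: 13.25
position: [0.4566, 0.1643, 0.1761]
ee_rot: [-0.055, 0.998, 0.0, -0.0]
force: [0.8, -0.0, -1.2]
grip_width: 0.067
grip_force: 0.0
```

Request:
{"op": "arm_command", "data": {"targets": [[[-0.005, -0.05, 0, -0.14], [-0.01, -0.1, 0, -0.28], [-0.015, -0.15, 0, -0.42], [-0.02, -0.2, 0, -0.56], [-0.024, -0.25, 0, -0.7], [-0.028, -0.3, 0, -0.84], [-0.03, -0.35, 0, -0.98], [-0.03, -0.4, 0, -1.12], [-0.03, -0.44, 0, -1.26], [-0.03, -0.44, 0, -1.4]]], "grip": 100}}

```text
clock: 14.25
position: [0.4269, -0.2812, 0.1745]
ee_rot: [0.605, 0.796, -0.001, 0.001]
force: [-0.3, 0.1, -0.3]
grip_width: 0.0929
grip_force: 0.0
```

Run:
```python
from h import *
a=shot('top','a5.png');b=shot('side','b5.png')
s=telemetry.state();print(s['clock'],s['position'],s['ee_rot'],s['joint_positions'])
for o in('stapler','pack','mat'):
  for d in optics.cut_out(o,'top')[:1]:
    m=d['mask'].astype(np.uint8);c=max(cv2.findContours(cv2.resize(m,None,fx=4,fy=4,interpolation=cv2.INTER_LINEAR),0,2)[0],key=cv2.contourArea)
    print(o,d['score'],cv2.minAreaRect(onz('top',(c.reshape(-1,2)+.5)/4-.5,dict(stapler=.04,pack=.008,mat=.003)[o])[:,:2].astype(np.float32)))
d=optics.cut_out('pack','side')[0];m=d['mask'].astype(np.uint8);c=max(cv2.findContours(cv2.resize(m,None,fx=4,fy=4,interpolation=cv2.INTER_LINEAR),0,2)[0],key=cv2.contourArea)
print('pack side',cv2.minAreaRect(onz('side',(c.reshape(-1,2)+.5)/4-.5,.005)[:,:2].astype(np.float32)))
```

```text
14.35 [ 0.42661511 -0.2768368   0.17418818] [ 6.02422577e-01  7.98177196e-01  1.52379634e-04 -4.21948301e-04] [-7.95371210e-01  2.20646558e-01  1.69885525e+00  1.87475675e-04
  1.22297061e+00 -1.07316580e+00]
stapler 0.78 ((0.4593626856803894, 0.15863090753555298), (0.17501069605350494, 0.044933564960956573), 5.622976779937744)
pack 0.97 ((0.4242667257785797, -0.24582023918628693), (0.05963283032178879, 0.08754580467939377), 1.73618745803833)
mat 0.87 ((0.45719608664512634, 0.16197353601455688), (0.21399955451488495, 0.14411337673664093), 6.47719669342041)
pack side ((0.424886554479599, -0.3038243353366852), (0.06153133139014244, 0.2087351530790329), 1.7160359621047974)
```

The stapler is centred. Next, the pack.

Request:
{"op": "arm_command", "data": {"targets": [[[-0.002, -0.015, -0.03, -0.13], [-0.002, -0.027, -0.07, -0.252], [-0.002, -0.027, -0.11, -0.252], [-0.002, -0.027, -0.14, -0.252], [-0.002, -0.027, -0.155, -0.252], [-0.002, -0.027, -0.155, -0.252]]]}}

```text
clock: 15.15
position: [0.4239, -0.3003, 0.0176]
ee_rot: [0.695, 0.719, 0.0, -0.003]
force: [-0.3, -0.1, 0.9]
grip_width: 0.0929
grip_force: 0.0
```

Request:
{"op": "arm_command", "data": {"targets": [[[0, 0, -0.01, 0], [0, 0, -0.017, 0], [0, 0, -0.017, 0], [0, 0, -0.017, 0]]]}}

```text
clock: 15.55
position: [0.4253, -0.3029, 0.0031]
ee_rot: [0.696, 0.718, -0.0, 0.0]
force: [-0.9, 0.7, -0.4]
grip_width: 0.0927
grip_force: 0.0
```

Request:
{"op": "arm_command", "data": {"targets": [[[0, 0, 0, 0], [0, 0, 0, 0], [0, 0, 0, 0], [0, 0, 0, 0], [0, 0, 0, 0], [0, 0, 0, 0], [0, 0, 0, 0]]], "grip": 0, "force": 30}}

```text
clock: 16.25
position: [0.4251, -0.3028, 0.0027]
ee_rot: [0.697, 0.717, 0.0, 0.0]
force: [-0.3, -0.7, 1.0]
grip_width: 0.0574
grip_force: 30.0
```

Request:
{"op": "arm_command", "data": {"targets": [[[0, 0, 0.03, 0], [0, 0, 0.07, 0], [0.01, 0.01, 0.11, 0], [0.03, 0.035, 0.15, 0.02], [0.055, 0.065, 0.16, 0.04], [0.08, 0.09, 0.16, 0.06], [0.105, 0.12, 0.16, 0.08], [0.13, 0.15, 0.16, 0.101], [0.155, 0.18, 0.16, 0.101], [0.18, 0.21, 0.16, 0.101]]]}}

```text
clock: 17.25
position: [0.6051, -0.0911, 0.1617]
ee_rot: [0.66, 0.752, -0.0, -0.001]
force: [1.1, -0.3, -3.3]
grip_width: 0.0576
grip_force: 30.0
```

Request:
{"op": "arm_command", "data": {"targets": [[[0.025, 0.025, 0, 0], [0.04, 0.035, 0, 0], [0.0485, 0.041, -0.01, 0], [0.0485, 0.041, -0.03, 0], [0.0485, 0.041, -0.055, 0], [0.0485, 0.041, -0.07, 0], [0.0485, 0.041, -0.07, 0], [0.0485, 0.041, -0.07, 0]]]}}

```text
clock: 18.05
position: [0.6532, -0.0522, 0.0925]
ee_rot: [0.66, 0.751, -0.0, -0.0]
force: [-0.2, 0.3, -3.4]
grip_width: 0.0574
grip_force: 30.0
```

Run:
```python
from h import *
b=shot('side','b6.png')[:,:,::-1]
s=telemetry.state();print(s['clock'],s['position'],s['ee_rot'],s['force'],s['grip_width'])
cv2.imwrite('pics/c6.png',cv2.resize(b[140:280,220:390],None,fx=4.4,fy=4.2,interpolation=cv2.INTER_CUBIC))
```

```text
18.1 [ 0.65398664 -0.05227146  0.09340889] [6.59735616e-01 7.51497574e-01 2.32820415e-04 5.08892198e-04] [ 1.00951935  0.62634041 -4.02157112] 0.05751752459256876
```

View pics/c6.png

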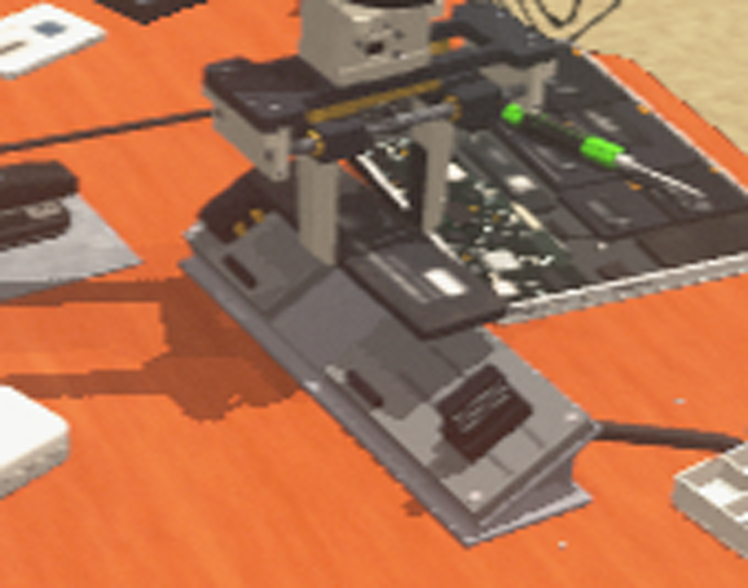

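The pack hangs level over the cradle (near end at crop (470,310)), clear of both blocks. I lower it.

Request:
{"op": "arm_command", "data": {"targets": [[[0, 0, -0.012, 0], [0, 0, -0.02, 0], [0, 0, -0.024, 0], [0, 0, -0.024, 0]]]}}

```text
clock: 18.5
position: [0.6531, -0.0518, 0.0694]
ee_rot: [0.659, 0.752, -0.0, -0.0]
force: [-2.8, -0.3, 3.0]
grip_width: 0.0575
grip_force: 30.0
```

Request:
{"op": "arm_command", "data": {"targets": [[[0, 0, -0.002, 0], [0, 0, -0.003, 0], [0, 0, -0.003, 0]]]}}

```text
clock: 18.8
position: [0.6533, -0.0518, 0.0688]
ee_rot: [0.659, 0.752, 0.0, 0.001]
force: [-9.6, 1.5, 16.3]
grip_width: 0.0574
grip_force: 30.1
```

Request:
{"op": "arm_command", "data": {"targets": [[[0, 0, 0.002, 0], [0, 0, 0.002, 0], [0, 0, 0.002, 0], [0, 0, 0.002, 0], [0, 0, 0.002, 0], [0, 0, 0.002, 0]]], "grip": 82}}

```text
clock: 19.4
position: [0.6535, -0.0517, 0.0673]
ee_rot: [0.66, 0.752, -0.0, -0.0]
force: [0.8, 0.1, -0.0]
grip_width: 0.0759
grip_force: 0.0
```

Request:
{"op": "arm_command", "data": {"targets": [[[0, 0, 0.02, 0], [0, 0, 0.05, 0], [0, 0, 0.09, 0], [-0.02, 0, 0.12, 0], [-0.06, 0, 0.12, 0], [-0.1, 0, 0.12, 0], [-0.15, 0.01, 0.12, 0], [-0.2, 0.02, 0.12, 0], [-0.25, 0.03, 0.12, 0], [-0.28, 0.04, 0.12, 0]]]}}

```text
clock: 20.4
position: [0.3703, -0.011, 0.1872]
ee_rot: [0.66, 0.752, -0.0, -0.001]
force: [1.4, 0.1, 0.4]
grip_width: 0.0764
grip_force: 0.0
```

```bash
cat > chk.py <<'E'
from h import *
import sys
def zoom(tag,v=.005,px=-.001,py=-.014):
    q=np.load('q.npy');out=[]
    for n,(u0,v0,w,h) in dict(top=(165,120,180,75),side=(255,170,110,110)).items():
        f=4; im=shot(n,tag+n+'.png')[:,:,::-1];im=cv2.resize(im[v0:v0+h,u0:u0+w],None,fx=f,fy=f,interpolation=cv2.INTER_CUBIC)
        F=lambda x0,x1,y0,y1,z:cr2w([[x0,y0,z],[x1,y0,z],[x1,y1,z],[x0,y1,z]],q)
        for W in(F(px-.029,px+.029,py-.1,py+.1,.008),F(-.023,.023,-.173+v,-.145+v,.015)):
            cv2.polylines(im,[((proj(n,W)-[u0,v0]+.5)*f).astype(np.int32)],True,(0,255,0),1)
        out.append(im)
    c=np.zeros((580,720,3),np.uint8);c[:300]=out[0];c[300:,:440]=out[1][80:360];cv2.imwrite('pics/'+tag+'.png',c)
    s=telemetry.state();print(s['clock'],s['position'],s['force'])
E
python3 -c "
from chk import *
zoom('d1')"
```

```text
20.5 [ 0.36929016 -0.01011935  0.18737427] [-0.40388589  0.42527407 -0.278898  ]
```

View pics/d1.png

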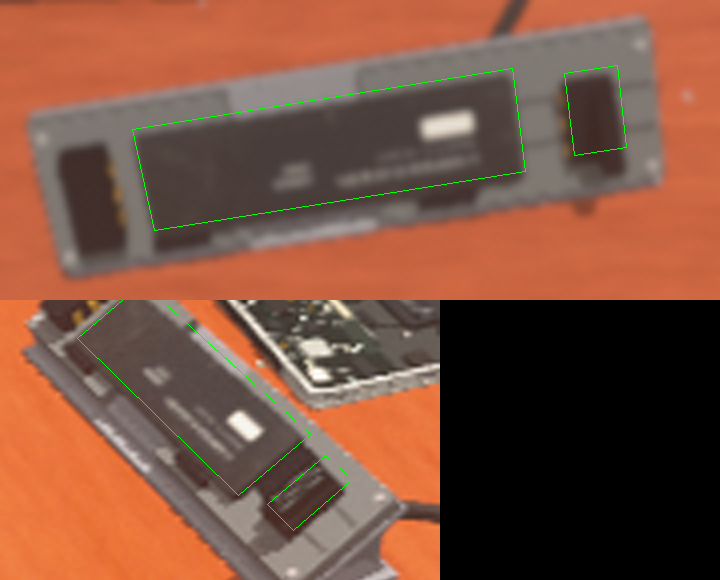

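The pack lies flat on the slope near the lips: outline (135,130) to (525,170), a few millimetres of possible gap at the bottom. I nudge it down gently from behind with closed fingers.

Request:
{"op": "arm_command", "data": {"targets": [[[0.04, -0.003, 0, 0], [0.085, -0.006, 0, 0], [0.13, -0.01, 0, 0], [0.175, -0.014, 0, 0], [0.22, -0.017, 0, 0], [0.265, -0.02, 0, 0], [0.305, -0.022, 0, 0], [0.334, -0.024, 0, 0], [0.334, -0.024, -0.03, 0], [0.334, -0.024, -0.06, 0]]], "grip": 0, "force": 20}}

```text
clock: 21.5
position: [0.7101, -0.0362, 0.1267]
ee_rot: [0.66, 0.752, 0.001, 0.001]
force: [-0.5, -0.4, -1.2]
grip_width: 0.0023
grip_force: 0.0
```

Request:
{"op": "arm_command", "data": {"targets": [[[0, 0, -0.03, 0], [0, 0, -0.05, 0], [0, 0, -0.0616, 0], [0, 0, -0.0616, 0], [0, 0, -0.0616, 0]]]}}

```text
clock: 22.0
position: [0.7084, -0.0359, 0.0667]
ee_rot: [0.66, 0.752, 0.0, 0.001]
force: [0.4, 0.2, 0.1]
grip_width: 0.0006
grip_force: 0.0
```

Request:
{"op": "arm_command", "data": {"targets": [[[-0.005, -0.0007, 0, 0], [-0.009, -0.0012, 0, 0], [-0.012, -0.0016, 0, 0], [-0.012, -0.0016, 0, 0]]]}}

```text
clock: 22.4
position: [0.6952, -0.0375, 0.0669]
ee_rot: [0.66, 0.752, 0.0, 0.0]
force: [-0.1, 0.9, -0.4]
grip_width: 0.0005
grip_force: 0.0
```

Steps of 1 mm onward, watching the force.

Request:
{"op": "arm_command", "data": {"targets": [[[-0.001, -0.0001, 0, 0], [-0.002, -0.0003, 0, 0], [-0.003, -0.0004, 0, 0], [-0.003, -0.0004, 0, 0]]]}}

```text
clock: 22.8
position: [0.6924, -0.0377, 0.066]
ee_rot: [0.66, 0.752, -0.0, -0.0]
force: [-0.1, 0.5, -0.0]
grip_width: 0.0002
grip_force: 0.0
```

Request:
{"op": "arm_command", "data": {"targets": [[[-0.001, -0.0001, 0, 0], [-0.002, -0.0003, 0, 0], [-0.002, -0.0003, 0, 0]]]}}

```text
clock: 23.1
position: [0.6904, -0.0381, 0.066]
ee_rot: [0.66, 0.752, -0.0, -0.0]
force: [-0.6, -0.4, 0.3]
grip_width: 0.0003
grip_force: 0.0
```

Request:
{"op": "arm_command", "data": {"targets": [[[-0.001, -0.0001, 0, 0], [-0.002, -0.0003, 0, 0], [-0.002, -0.0003, 0, 0]]]}}

```text
clock: 23.4
position: [0.6884, -0.0384, 0.066]
ee_rot: [0.66, 0.752, -0.0, -0.0]
force: [0.2, -0.9, -0.0]
grip_width: 0.0007
grip_force: 0.0
```

Request:
{"op": "arm_command", "data": {"targets": [[[0.006, 0.0008, 0, 0], [0.006, 0.0008, -0.002, 0], [0.006, 0.0008, -0.004, 0], [0.003, 0.0004, -0.004, 0], [0.001, 0.0001, -0.004, 0], [0.001, 0.0001, -0.004, 0]]]}}

```text
clock: 24.0
position: [0.6891, -0.0383, 0.062]
ee_rot: [0.66, 0.752, -0.0, -0.0]
force: [0.9, 0.6, 0.4]
grip_width: 0.0002
grip_force: 0.0
```

Request:
{"op": "arm_command", "data": {"targets": [[[-0.001, -0.0001, 0, 0], [-0.002, -0.0003, 0, 0], [-0.003, -0.0004, 0, 0], [-0.003, -0.0004, 0, 0]]]}}

```text
clock: 24.4
position: [0.6864, -0.0387, 0.0621]
ee_rot: [0.66, 0.752, -0.0, -0.0]
force: [-0.1, 0.1, 1.1]
grip_width: 0.0006
grip_force: 0.0
```

Run:
```python
from h import *
b=shot('side','b8.png')[:,:,::-1]
s=telemetry.state();print(s['clock'],s['position'],s['force'])
cv2.imwrite('pics/c8.png',cv2.resize(b[160:260,260:360],None,fx=6,fy=6,interpolation=cv2.INTER_CUBIC))
```

```text
24.45 [ 0.68650288 -0.03864878  0.06211988] [0.08380616 0.13824089 0.41688835]
```

View pics/c8.png

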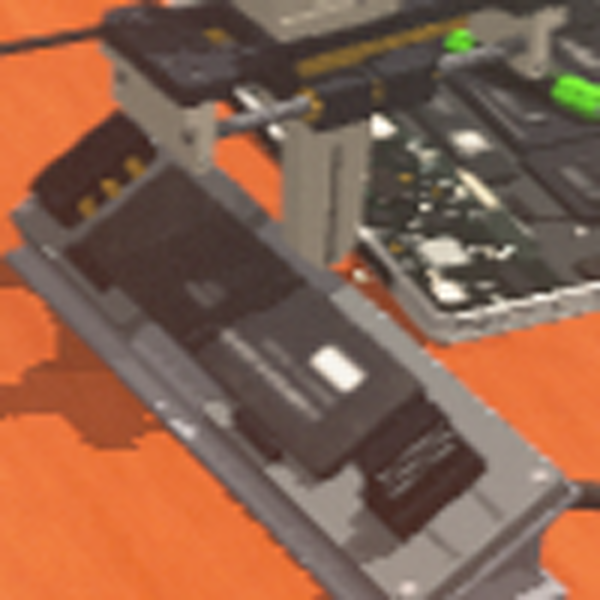

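I've now viewed 12 pictures, two over the limit of 10, so I won't view any more and will go by numbers and force. The last picture shows the fingers just behind the pack's upper edge at (300,270), not yet touching.

Request:
{"op": "arm_command", "data": {"targets": [[[-0.001, -0.0001, 0, 0], [-0.002, -0.0003, 0, 0], [-0.003, -0.0004, 0, 0], [-0.003, -0.0004, 0, 0]]]}}

```text
clock: 24.85
position: [0.6834, -0.039, 0.062]
ee_rot: [0.66, 0.752, -0.0, -0.0]
force: [0.9, 0.8, 0.4]
grip_width: 0.0006
grip_force: 0.0
```

Request:
{"op": "arm_command", "data": {"targets": [[[-0.001, -0.0001, 0, 0], [-0.002, -0.0003, 0, 0], [-0.002, -0.0003, 0, 0]]]}}

```text
clock: 25.15
position: [0.6814, -0.0394, 0.0621]
ee_rot: [0.66, 0.752, -0.0, -0.0]
force: [-0.3, -0.5, 0.1]
grip_width: 0.0003
grip_force: 0.0
```

Request:
{"op": "arm_command", "data": {"targets": [[[-0.001, -0.0001, 0, 0], [-0.002, -0.0003, 0, 0], [-0.002, -0.0003, 0, 0]]]}}

```text
clock: 25.45
position: [0.6794, -0.0396, 0.0621]
ee_rot: [0.66, 0.752, -0.0, -0.0]
force: [-0.5, -0.4, 0.6]
grip_width: 0.0007
grip_force: 0.0
```

Request:
{"op": "arm_command", "data": {"targets": [[[-0.001, -0.0001, 0, 0], [-0.002, -0.0003, 0, 0], [-0.002, -0.0003, 0, 0]]]}}

```text
clock: 25.75
position: [0.6775, -0.04, 0.0622]
ee_rot: [0.66, 0.752, 0.0, 0.0]
force: [-0.1, 0.1, 1.2]
grip_width: 0.0005
grip_force: 0.1
```

Request:
{"op": "arm_command", "data": {"targets": [[[-0.001, -0.0001, 0, 0], [-0.0015, -0.0002, 0, 0], [-0.0015, -0.0002, 0, 0]]]}}

```text
clock: 26.05
position: [0.6768, -0.0401, 0.0626]
ee_rot: [0.66, 0.752, 0.001, 0.001]
force: [2.2, -0.8, 1.0]
grip_width: 0.0004
grip_force: 1.3
```

Request:
{"op": "arm_command", "data": {"targets": [[[-0.001, -0.0001, 0, 0], [-0.001, -0.0001, 0, 0], [-0.001, -0.0001, 0, 0]]]}}

```text
clock: 26.35
position: [0.6765, -0.0402, 0.0629]
ee_rot: [0.66, 0.752, 0.001, 0.001]
force: [4.9, 2.0, 1.4]
grip_width: 0.0007
grip_force: 2.3
```

Request:
{"op": "arm_command", "data": {"targets": [[[-0.001, -0.0001, 0, 0], [-0.001, -0.0001, 0, 0], [-0.001, -0.0001, 0, 0]]]}}

```text
clock: 26.65
position: [0.6762, -0.0402, 0.0633]
ee_rot: [0.66, 0.752, 0.002, 0.002]
force: [5.6, 1.8, 1.8]
grip_width: 0.0008
grip_force: 3.0
```

The force rises while the position barely changes, so the pack is down against the lips. I back off and go round to the thumb tab.

Request:
{"op": "arm_command", "data": {"targets": [[[0.004, 0.0005, 0, 0], [0.012, 0.0015, 0, 0], [0.012, 0.0015, 0.03, 0], [0.012, 0.0015, 0.07, 0], [0.01, -0.02, 0.1, 0], [0.005, -0.06, 0.1, 0], [0, -0.1, 0.1, 0], [-0.005, -0.14, 0.1, 0], [-0.01, -0.18, 0.1, 0], [-0.013, -0.203, 0.1, 0]]]}}

```text
clock: 27.65
position: [0.6598, -0.2466, 0.1612]
ee_rot: [0.66, 0.751, -0.001, -0.001]
force: [0.1, 0.6, -0.2]
grip_width: 0.0005
grip_force: 0.0
```

Request:
{"op": "arm_command", "data": {"targets": [[[0, 0, -0.03, 0], [0, 0, -0.06, 0], [0, 0, -0.085, 0], [0, 0, -0.094, 0], [0, 0, -0.094, 0]]]}}

```text
clock: 28.15
position: [0.6598, -0.2427, 0.0659]
ee_rot: [0.66, 0.752, -0.001, -0.002]
force: [-0.2, -0.1, 0.5]
grip_width: 0.0004
grip_force: 0.0
```

Run:
```python
from h import *
s=telemetry.state();print(s['clock'],s['position'],s['force'])
q=np.load('q.npy')
for n in('top','side'):
    optics.capture(n)
    for o in('pack','slide_tab'):
        d=optics.cut_out(o,n)
        if d: 
            m=d[0]['mask'].astype(np.float32);print(n,o,d[0]['score'],d[0]['location'],m.sum())
            if o=='pack':
                c=lambda p:np.abs(hullmask(n,cr2w(box((p[0]-.029,p[1]-.1,0),(p[0]+.029,p[1]+.1,.008)),q))-m).sum()
                r=minimize(c,[0,-.014],method='Nelder-Mead',options=dict(initial_simplex=[[0,-.014],[.006,-.014],[0,-.006]],xatol=1e-4));print(r.x,r.fun)
```

```text
28.15 [ 0.6598026  -0.24267389  0.06586914] [-0.15513082 -0.0686147   0.4908807 ]
top pack 0.72 [243.8, 158.8] 2316.0
[-0.0087854  -0.01281267] 282.9375
top slide_tab 0.76 [313.1, 151.0] 258.0
side pack 0.93 [293.3, 207.1] 782.0
[-0.00657422 -0.01096094] 561.375
side slide_tab 0.81 [330.0, 236.5] 214.0
```

Request:
{"op": "arm_command", "data": {"targets": [[[-0.0007, 0.005, 0, 0], [-0.0013, 0.01, 0, 0], [-0.002, 0.015, 0, 0], [-0.0026, 0.02, 0, 0], [-0.0033, 0.025, 0, 0], [-0.004, 0.03, 0, 0], [-0.0045, 0.034, 0, 0], [-0.005, 0.038, 0, 0], [-0.0055, 0.042, 0, 0], [-0.0055, 0.042, 0, 0]]]}}

```text
clock: 29.45
position: [0.6554, -0.2007, 0.068]
ee_rot: [0.659, 0.752, 0.0, -0.0]
force: [-0.2, 0.5, 0.7]
grip_width: 0.0006
grip_force: 0.0
```

Request:
{"op": "arm_command", "data": {"targets": [[[-0.0004, 0.003, 0, 0], [-0.0008, 0.006, 0, 0], [-0.0012, 0.009, 0, 0], [-0.0016, 0.012, 0, 0], [-0.0016, 0.012, 0, 0]]]}}

```text
clock: 29.95
position: [0.6539, -0.1886, 0.0681]
ee_rot: [0.659, 0.752, 0.0, -0.0]
force: [-0.2, -0.4, -0.7]
grip_width: 0.0003
grip_force: 0.0
```

```bash
cat > sl.py <<'E'
from h import *
s=telemetry.state();print(s['clock'],s['position'],s['force'],s['wrist_torque'])
q=np.load('q.npy')
im=optics.capture('side')
d=optics.cut_out('slide_tab','side')
print('side',[(x['score'],x['location'],int(x['mask'].sum())) for x in d])
for v in(0,.005,.03,.04,.045): print(v,proj('side',cr2w([[0,-.159+v,.02]],q)),proj('top',cr2w([[0,-.159+v,.02]],q)))
optics.capture('top');print('top',[(x['score'],x['location'],int(x['mask'].sum())) for x in optics.cut_out('slide_tab','top')])
E
python3 sl.py
```

```text
29.95 [ 0.65387474 -0.18862937  0.06806309] [-0.23818574 -0.4409624  -0.66368938] [-0.07184397  0.09108037 -0.02253971]
side [(0.67, [320.9, 236.0], 150), (0.43, [316.4, 237.5], 2514)]
0 [[332.40971302 237.55845174]] [[316.09528288 147.67894561]]
0.005 [[331.20181465 236.43706108]] [[313.72972094 148.05855594]]
0.03 [[325.26642296 230.92675243]] [[301.89981052 149.95694466]]
0.04 [[322.93973626 228.76669923]] [[297.16686577 150.71645751]]
0.045 [[321.78633327 227.69590107]] [[294.80018322 151.09624766]]
top []
```

Request:
{"op": "arm_command", "data": {"targets": [[[-0.0004, 0.003, 0, 0], [-0.0008, 0.006, 0, 0], [-0.0008, 0.006, 0, 0]]]}}

```text
clock: 30.45
position: [0.6532, -0.1835, 0.0681]
ee_rot: [0.66, 0.752, -0.0, 0.0]
force: [0.1, -2.8, -1.4]
grip_width: 0.0002
grip_force: 1.6
```

Request:
{"op": "arm_command", "data": {"targets": [[[-0.0004, 0.003, 0, 0], [-0.0008, 0.006, 0, 0], [-0.0008, 0.006, 0, 0]]]}}

```text
clock: 30.75
position: [0.6523, -0.1769, 0.068]
ee_rot: [0.659, 0.752, 0.0, -0.0]
force: [0.9, -2.2, -1.1]
grip_width: 0.0006
grip_force: 1.5
```

Request:
{"op": "arm_command", "data": {"targets": [[[-0.0004, 0.003, 0, 0], [-0.0006, 0.005, 0, 0], [-0.0006, 0.005, 0, 0]]]}}

```text
clock: 31.05
position: [0.6519, -0.1738, 0.0682]
ee_rot: [0.66, 0.752, -0.001, 0.001]
force: [1.1, -8.4, -2.6]
grip_width: 0.0006
grip_force: 4.3
```

Request:
{"op": "arm_command", "data": {"targets": [[[-0.0003, 0.002, 0, 0], [-0.0005, 0.004, 0, 0], [-0.0005, 0.004, 0, 0]]]}}

```text
clock: 31.35
position: [0.6519, -0.1736, 0.0683]
ee_rot: [0.66, 0.752, -0.002, 0.003]
force: [1.4, -18.9, -5.8]
grip_width: 0.0003
grip_force: 9.3
```

Request:
{"op": "arm_command", "data": {"targets": [[[-0.0003, 0.002, 0, 0], [-0.0005, 0.004, 0, 0], [-0.0005, 0.004, 0, 0]]]}}

```text
clock: 31.65
position: [0.6519, -0.1734, 0.0685]
ee_rot: [0.66, 0.751, -0.004, 0.006]
force: [2.5, -28.1, -7.9]
grip_width: 0.0009
grip_force: 14.3
```

The slide stopped dead at cradle y ≈ -133 mm, matching home (expected -133.5). I retreat and verify.

Request:
{"op": "arm_command", "data": {"targets": [[[0.0005, -0.006, 0, 0], [0.0013, -0.012, 0, 0], [0.003, -0.025, 0, 0], [0.005, -0.04, 0, 0], [0.005, -0.045, 0.03, 0], [0.005, -0.045, 0.07, 0], [-0.03, -0.06, 0.11, 0], [-0.07, -0.08, 0.11, 0], [-0.11, -0.1, 0.11, 0], [-0.15, -0.12, 0.11, 0]]]}}

```text
clock: 32.65
position: [0.4995, -0.2851, 0.1788]
ee_rot: [0.659, 0.752, 0.0, 0.001]
force: [-0.2, -0.0, -0.4]
grip_width: 0.0002
grip_force: 0.0
```

Request:
{"op": "arm_command", "data": {"targets": [[[-0.03, -0.01, 0.01, 0], [-0.06, -0.02, 0.02, 0], [-0.06, -0.02, 0.02, 0], [-0.06, -0.02, 0.02, 0], [-0.06, -0.02, 0.02, 0]]]}}

```text
clock: 33.15
position: [0.4414, -0.3042, 0.1979]
ee_rot: [0.659, 0.752, 0.0, -0.0]
force: [0.1, -0.1, -0.7]
grip_width: 0.0002
grip_force: 0.0
```

```bash
python3 sl.py
python3 - <<'E'
from h import *
q=np.load('q.npy')
B=lambda p:box((p[0]-.029,p[1]-.1,0),(p[0]+.029,p[1]+.1,.008))
for n in('top','side'):
    optics.capture(n);d=optics.cut_out('pack',n)[0];m=d['mask'].astype(np.float32)
    c=lambda p:np.abs(hullmask(n,cr2w(B(p),q))-m).sum()
    r=minimize(c,[0,-.005],method='Nelder-Mead',options=dict(initial_simplex=[[0,-.005],[.006,-.005],[0,.003]],xatol=1e-4));print(n,d['score'],m.sum(),r.x,r.fun,c([-.001,0]))
optics.capture('top')
for o,z in(('stapler',.04),('mat',.003),('charger',.028),('tape_roll',0)):
    d=optics.cut_out(o,'top')
    if not d: print(o,'none');continue
    m=d[0]['mask'].astype(np.uint8);c=max(cv2.findContours(m,0,2)[0],key=cv2.contourArea);print(o,cv2.minAreaRect(onz('top',c.reshape(-1,2),z)[:,:2].astype(np.float32)))
E
```

```text
33.15 [ 0.44140439 -0.30418807  0.19789697] [ 0.12171874 -0.14643259 -0.71135438] [-0.07206061  0.021508   -0.01325731]
side [(0.62, [321.3, 229.7], 307), (0.56, [320.1, 240.4], 2462), (0.53, [192.9, 210.9], 622)]
0 [[332.40971302 237.55845174]] [[316.09528288 147.67894561]]
0.005 [[331.20181465 236.43706108]] [[313.72972094 148.05855594]]
0.03 [[325.26642296 230.92675243]] [[301.89981052 149.95694466]]
0.04 [[322.93973626 228.76669923]] [[297.16686577 150.71645751]]
0.045 [[321.78633327 227.69590107]] [[294.80018322 151.09624766]]
top [(0.62, [293.9, 150.2], 359)]
top 0.57 2511.0 [-0.00857227  0.00031641] 95.0 636.625
side 0.58 897.0 [-0.0065625  0.008375 ] 435.5 613.375
stapler ((0.4593415856361389, 0.1587981879711151), (0.17139187455177307, 0.04636752977967262), 4.432294845581055)
mat ((0.4584615230560303, 0.1629684567451477), (0.21269172430038452, 0.1425645798444748), 7.172506332397461)
charger ((0.42222660779953003, -0.06481525301933289), (0.06529346853494644, 0.061742667108774185), 25.284677505493164)
tape_roll ((0.6689469218254089, -0.3806900978088379), (0.0997997596859932, 0.1043517142534256), 42.733768463134766)
```

Slide and lengthwise fit are at home. The cradle-x fit is ambiguous, since the mask may include the black lips, so I check intensity profiles across the slope before and after the nudge.

Run:
```python
from h import *
q=np.load('q.npy');np.set_printoptions(linewidth=200)
optics.capture('top')
now=optics.capture('top');cv2.imwrite('pics/e.png',now[:,:,::-1]);sd=optics.capture('side')
old=cv2.imread('pics/d1top.png')[:,:,::-1];olds=cv2.imread('pics/d1side.png')[:,:,::-1]
xs=np.arange(-.060,.056,.004);print('x mm',(xs*1000).astype(int))
for y in(.07,.045,-.045,-.07,0):
  for lab,n,im in(('old','top',old),('new','top',now),('olds','side',olds),('news','side',sd)):
    p=proj(n,cr2w(np.c_[xs,np.full(len(xs),y),np.full(len(xs),.004)],q)).astype(np.float32)
    g=cv2.remap(im[:,:,1].copy(),p[:,0].reshape(1,-1),p[:,1].reshape(1,-1),1)[0];print(y,lab,g)
m=np.array([hullmask('top',cr2w(box((x-.029,-.1,0),(x+.029,.1,.008)),q)).sum() for x in(-.001,-.0086)]);print(m)
```

```text
x mm [-60 -55 -51 -47 -43 -39 -35 -31 -27 -23 -19 -15 -11  -7  -3   0   4   8  12  16  20  24  28  32  36  40  44  48  52]
0.07 old [102  99  89  92  68  50  55  62  64  63  61  61  62  63  62  62  66  70  69  66  70 100 118 120 119 122 125 103  99]
0.07 new [109 105  95  98  72  55  61  65  64  65  66  68  69  69  70  71  69  68  68  70  77 109 127 128 127 130 133 109 107]
0.07 olds [113 112  98  84  85  55  57  70  75  78  77  76  75  77  76  76  77  81  84  80  81 126 146 147 135 115 115 116 107]
0.07 news [132 127  77  60  59  55  56  53  54  56  57  56  55  69 104 133 149 131  99  82  84 133 153 132 126 125 125 107  60]
0.045 old [102  99  95 102 107  95  71  60  59  59  60  61  62  62  63  62  62  63  65  67  71  99 119 120 121 122 124 101  99]
0.045 new [109 106 102 108 111  93  71  64  63  64  66  66  65  64  64  65  66  67  68  70  76 109 127 129 128 130 133 108 106]
0.045 olds [113 114 100  92 148 111  82  74  75  76  74  76  75  73  75  74  77  74  75  78  79 115 145 146 131 116 114 114  95]
0.045 news [119 120 102  97 153 117  79  72  78  77  76  78  79  77  76  77  76  7
[... 898 characters left out ...]
42 229 112  76  78  99 146 150 132 108 120 130 201]
-0.07 news [122 120 101  89  87  55  59  70  77  80  92  96  81  88  87 135 156 136  86  79  81 124 155 155 137 114 127 136 208]
0 old [ 98  97 118 149 120  90  70  59  60  62  77  92  92  85  65  62  61  61  62  64  72 116 138 141 140 142 123  98 100]
0 new [105 103 125 157 127  95  73  63  67  79  84  68  65  65  66  65  65  66  69  73  87 130 148 149 149 151 131 105 106]
0 olds [168 144 105 115 111 106  92  68  71  73  74  75  76  75  76  74  74  74  72  76  79 123 172 179 135 112 112  92  52]
0 news [178 151 108 118 116 110  96  75  75  79 125 133  80  77  77  78  77  77  77  82  88 156 181 188 141 119 116  96  56]
[2611.75   2595.0625]
```

The profiles agree before and after and from both cameras. The pack lies flat, directly above the darker lips (my frame was simply about 7 mm off in x), and it was already down on them before the nudge. I hand in.

```bash
python3 -c "
from station import workorder
print(workorder.hand_in())"
```

```text
the job is handed in; nothing more can be done
None
```

I handed the job in at about 33 s: the stapler stands on its base in the middle of the mat, the pack lies flat above the dock's lower lips, and it is held between the contacts with the slide at about 0.045; I viewed 12 pictures, though, over the limit of 10.

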